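# Slide the drip tray home and rinse the coffee machine

### The arm

A 6-joint arm with a two-finger parallel gripper is mounted at the origin on the work surface; the furniture and walls round the work are solid. World frame = base frame: x ahead of the robot, y to its left, z up, the work surface at z = 0. Lengths are in mm, angles in rad, forces in N, time in s.
With the tool pointing down it reaches from about 375 to 975 mm from the base axis. Payload 3.8 kg.
Tool frame: the origin (TCP) lies midway between the tips of the shut fingers; the grasp point (between the pads) lies 19 mm behind it; z points along the fingers, y is the line along which they close (so a half turn about z gives the same grasp; the last joint's range is limited). The gripper opens to 85 mm and grips with 20 to 120 N. Pads are 22 mm wide; open, the fingers measure 114 mm over their backs; the gripper's body (76 mm by 85 mm) begins 54 mm behind the grasp point. The pads swing forward as they close: fully open they stand 13 mm farther back than shut.
Start: joints at [-1.264, 0.264, 1.604, -0, 1.274, -0.037], TCP at [227.515, -635.496, 231.28] pointing down, gripper open.
Joint ranges: [-2.63, 2.63], [-0.94, 2.18], [0.31, 2.57], [-1.31, 4.45], [0, 2.66], [-2.55, 2.55]. Speed limits (rad/s): [2.57, 2.57, 3.14, 3.14, 3.14, 3.14].

### API

Orientations are given as [roll, pitch, yaw] about the fixed x, y, z axes, in that order (R = Rz(yaw) Ry(pitch) Rx(roll)).
In Python, from bench import manip, cams, cut_out, landmark_of gives the robot as it stands.
- The arm moves only by the tool send_rows, never from a script. Its argument "targets" is a list of rows, each an object with "dp": the shift along the tool's x, y, z in units of 20 cm (1.0 is 20 cm), a list of three; "rotation": the turn, a rotation vector about the tool's x, y, z in units of pi rad (1.0 is pi rad), a list of three. In form: [{"dp": [dx, dy, dz], "rotation": [rx, ry, rz]}, ...]. A call has exactly 5 rows; each row is the pose to reach, as a shift and turn from the pose commanded when the call began, along the tool's axes at that moment, turning the shorter way round; what a row does not reach only later rows make up. A row lasts 1/8 s, in which the tool goes at most 62.5 mm and 10.7 degrees, less where a joint would pass 70% of its speed; a pose out of reach is approached as far as the arm can. A call with a number of a shift or a turn outside -1 to 1 is refused whole. A call with a gripper value outside its range is refused whole. "hand" is the closure, from -1 (fully open) to 1 (shut), set as the call begins (left out, the last holds). The fingers move at their own pace and stop on an object; "force" is the grip in N (left out, the last holds). Time passes only in rows, so rows that repeat a pose let the fingers close, or fill a call up. It gives the time, the measured TCP pose, the force, the opening and the grip force at its end, in the units of the state.
- manip.observe(): the state, without advancing time (a new reading comes with each control period).
- cams.camera(name): name is "side" or "top"; returns a dict with "color" (420x560x3 uint8, red, green, blue), "vertical_fov" (degrees; the focal length in pixels is half the picture's height over the tangent of half this angle, whatever the lens; pixels are square), "cx", "cy" (the principal point, pixels), "world_to_cam" (4x4, takes a point from world to camera coordinates). Camera axes: x right, y down, z forward; pixel columns grow to the right and rows downward; lengths in mm; the calibration is good to about 2 mm. A picture is of the moment at which its call begins. There is no depth.
- manip.close_job(): hands the job in; it is judged then, once.
Trained networks look in a picture, given as the dict that the camera call returned (one of the last four; its "shot" number tells which), for a name from the list of things; names that differ only in an ending like _2 or _b are one class to them, and where a whole thing is asked for, a point or a joint stands for the part that bears it (a point fixed in the world has none). Each returns a list of dicts, best first, with "conf" (0 to 1); they miss things now and then, are a little off and sometimes report something else, mostly with a low value. They report only what shows in the picture. A call takes as long as a camera call. They do not tell look-alikes from the thing itself.
- cut_out(picture, label): "mask" (420x560 bool, what is visible of it).
- landmark_of(picture, label): "position" ([x, y, z] in mm, in world coordinates, good to about 4 mm: a listed point, or the origin of a listed thing).
The state is a dict: "time_s": time; "qpos": joint angles; "dq": joint speeds; "tau": joint torques, N m; "eef_pos": TCP position; "tcp_rot": TCP orientation; "ft_force": force on the tool from outside, world axes, zero at the start; "wrist_torque": the same for the moment, N m; "width": finger opening in mm; "gripper_force": force on a finger pad.
Only numpy, scipy, OpenCV 4.12 (cv2) and the standard library are available. Lean on these libraries where they do the work, as an engineer would, in place of code of your own. Each camera call takes 0.05 s, during which the arm holds its last target. There are 200 camera calls.

### The job

Rinse the coffee machine: the washed drip tray lies on the worktop in front of it. Without gripping or lifting anything, push the tray along the worktop with your fingertips, steel front last, between the machine's two low side cheeks until it is fully home against the back of the bay; only then press the large rinse key on top of the machine right down and let it go, so that the water runs into the tray. Do not press the small power key, and leave the other things where they stand.

Things in the scene. Friction and masses are not known exactly. Their poses are not given: they have to be found in the camera images.
- coffee_machine: Compact black coffee machine, fixed, facing roughly to the robot's left. Origin: on the worktop, on the middle line of the tray bay, at the bay's back wall. x axis: level, into the machine (the way the tray goes); y to the left of that, z up. The bay is bare worktop between two cheeks with inner faces at y = +60 and -60 mm. Behind x = 0 stands the column, 180 mm wide, 135 mm deep.
- bay_mouth (a point): Middle of the mouth of the bay on the worktop, x = -140 mm in the machine's frame; its axes are the machine's. The two cheeks beside the bay are 26 mm wide, 34 mm high and 140 mm long, from the back wall to this mouth; their front ends are rounded (radius 13 mm) and so funnel a little.
- head_front (a point): Middle of the front of the overhanging brew head, x = -60 mm, 218 mm above the worktop; its axes are the machine's. The head is 168 mm wide, its top 250 mm high, its underside with outlets 160 mm and more above the worktop. In front of this point nothing stands above the bay.
- drip_tray: Loose drip tray, 150 mm long (x), 116 mm wide (y), 28 mm high, 0.22 to 0.45 kg: shallow black pan, steel grille on top, flat steel front. Origin: centre of its underside. x axis: from the steel front to the leading end (rounded corners), which enters the bay first. It starts 35 to 75 mm short of the cheeks, up to 70 mm off the bay's middle line (towards the robot) and turned up to 0.3 rad.
- tray_front (a point): Middle of the tray's steel front face, 75 mm behind the tray's centre, 14 mm above its underside; axes of the tray. Fully home it stands 10 mm out of the cheeks, 150 mm from the bay's back wall, and the tray's centre is 75 mm from that wall. The tray slides on the worktop with friction and stays where it is left.
- rinse_key_top (a point): Centre of the top of the rinse key, the larger of the two round steel keys (30 mm across) on top of the brew head, on the side nearer the robot. It lies 42 mm behind the front of the head; a low wire railing for cups, 20 mm high, begins 70 mm farther back.
- rinse_key (a joint): Travel of the rinse key, m: 0 up, 0.006 fully down. It goes straight down against a spring (about 5 N fully down) and comes back up when let go.
- power_key_top (a point): Centre of the top of the power key, the smaller round steel key (14 mm across) on top of the brew head, 76 mm from the rinse key, on the side away from the robot. Not to be pressed.
- power_key (a joint): Travel of the power key, m: 0 up, 0.005 fully down.
- cup: Dark brown cup with a pale rim, 96 mm across, 80 mm high, loose, beside the machine on the robot's side. Origin: centre of its underside. Leave it standing.
- can: Slim silver-white drink can, 53 mm across, 132 mm high, loose, at the back of the worktop. Origin: centre of its underside. Leave it standing.
- shaker: Glass salt shaker, 44 mm across, 90 mm high, loose, at the back of the worktop. Origin: centre of its underside. Leave it standing.
- jar: Small white pot with a red screw lid, 56 mm across, 75 mm high, loose, at the back of the worktop. Origin: centre of its underside. Leave it standing.
- teaspoon: Metal spoon, 188 mm long, 15 mm high, lying loose near the robot on its right. Origin: centre of its underside. Leave it lying.
Mind the look-alikes: they are no part of the job. There is more than one size of the drip_tray; the one meant has the size given above.

How it is judged:
By the outcome, as a careful person would: the job done as asked, in the order asked, and still so for the second after the job is handed in, with the robot touching nothing.
It also fails if it takes over 72 s, if anything falls off the work surface, if the arm or the gripper's body presses on something with over 40 N, if the wrist force passes 120 N, or if a joint passes its speed limit or range.

## Working session

There is one attempt and no reset: what is moved stays moved. The work goes in short steps, Python scripts to look and compute and a tool call to move; the robot and the scene stay as the last step left them, time stands still between calls to the robot, and variables do not carry over. Pictures are saved under pics/ and viewed, at most 10 in all, crops included, and the job is handed in when it is done.

Besides the shell and the picture viewer there is one more tool, called after "Emit:" as name(argument=value, ...) on one line, values as JSON. send_rows: Moves the arm, as the interface text tells. Shifts and turns lie within -1 to 1; 1 stands for 20 cm of shift or pi rad of turn. Its arguments: {"type":"object","properties":{"targets":{"type":"array"},"hand":{"type":"number"},"force":{"type":"number"}},"required":["targets"]}

```bash
mkdir -p pics
cat > h.py <<'E'
from bench import manip,cams,cut_out,landmark_of
import numpy as np,cv2
def shot(n,f=None):
    p=cams.camera(n)
    if f: cv2.imwrite('pics/'+f,p['color'][:,:,::-1])
    return p
def K(p):
    f=210/np.tan(np.radians(p['vertical_fov'])/2); return f
def proj(p,X):
    c=(p['world_to_cam']@np.r_[X,1])[:3]; f=K(p); return p['cx']+f*c[0]/c[2],p['cy']+f*c[1]/c[2]
def onplane(p,u,v,z):
    T=p['world_to_cam'];R=T[:3,:3];o=-R.T@T[:3,3];d=R.T@np.array([(u-p['cx'])/K(p),(v-p['cy'])/K(p),1]);return o+d*(z-o[2])/d[2]
E
python3 - <<'E'
from h import *
np.set_printoptions(precision=1,suppress=True)
ps={n:shot(n,n+'0.png') for n in('side','top')}
for n,p in ps.items():
    print(n,p['vertical_fov'],p['cx'],p['cy'],-p['world_to_cam'][:3,:3].T@p['world_to_cam'][:3,3])
    for l in 'coffee_machine bay_mouth head_front drip_tray tray_front rinse_key_top power_key_top cup can shaker jar teaspoon'.split():
        for d in landmark_of(p,l)[:3]: print(' ',l,round(d['conf'],2),np.array(d['position']),np.round(proj(p,d['position'])))
print(manip.observe())
E
```

```text
side 55.640589098451464 279.54972340806654 210.53426036651027 [936.6 762.7 903.4]
  coffee_machine 0.67 [ 558.8 -198.    -0.7] [258. 241.]
  head_front 0.86 [ 560.9 -135.1  220. ] [263. 198.]
  drip_tray 0.83 [387.9 201.5   0.2] [370. 305.]
  drip_tray 0.7 [549.7  83.4  -0.7] [300. 297.]
  tray_front 0.85 [369.8 250.7   9.7] [387. 312.]
  tray_front 0.68 [537.6 151.3  12.7] [316. 308.]
  tray_front 0.65 [ 561.3 -138.8  219.5] [262. 198.]
  rinse_key_top 0.48 [ 517.3 -181.2  272.8] [269. 172.]
  power_key_top 0.53 [ 595.8 -176.3  271.3] [245. 180.]
  cup 0.96 [ 352.4 -241.7   -0.7] [305. 217.]
  can 0.6 [733.8 140.9  -0.2] [250. 336.]
  shaker 0.97 [730.7 260.    0.9] [271. 372.]
  jar 0.63 [721.2  34.4   0.6] [240. 306.]
top 52.82855620585615 282.2807741230293 206.18992412050474 [ 387.   -89.2 1313.2]
  coffee_machine 0.73 [ 358.5 -245.4   -0.7] [340. 265.]
  head_front 0.63 [ 562.  -136.5  213.6] [308. 189.]
  drip_tray 0.95 [389.6 199.3  -2.1] [196. 254.]
  drip_tray 0.77 [554.3  82.6  -2.5] [235. 201.]
  tray_front 0.7 [535.4 155.3  14.1] [211. 207.]
  tray_front 0.55 [373.6 250.6   9.4] [179. 259.]
  rinse_key_top 0.69 [ 527.9 -176.4  273.3] [325. 198.]
  power_key_top 0.55 [ 599.9 -184.7  267. ] [328. 170.]
  cup 0.6 [ 359.3 -244.6   -0.4] [340. 265.]
  can 0.97 [732.3 140.5   1.4] [218. 146.]
  shaker 0.58 [731.3 258.7  -0.5] [181. 146.]
  jar 0.77 [725.9  37.4   7.1] [250. 147.]
  teaspoon 0.6 [ 370.3 -433.7    0.3] [402. 262.]
  teaspoon 0.51 [733.1 260.6   0.4] [180. 145.]
{'time_s': 1.3, 'qpos': array([-1.3,  0.3,  1.6, -0. ,  1.3, -0. ]), 'dq': array([ 0., -0.,  0.,  0.,  0.,  0.]), 'tau': array([ -0. , -51.5, -36.8,  -0. ,   0. ,   0. ]), 'eef_pos': array([ 227.5, -635.5,  231.3]), 'tcp_rot': array([-3.1,  0. ,  0.3]), 'ft_force': array([ 0. ,  0. , -0.4]), 'wrist_torque': array([-0.1,  0. ,  0. ]), 'gripper_force': 0.0, 'width': 85.0514635059007}
```

View pics/side0.png

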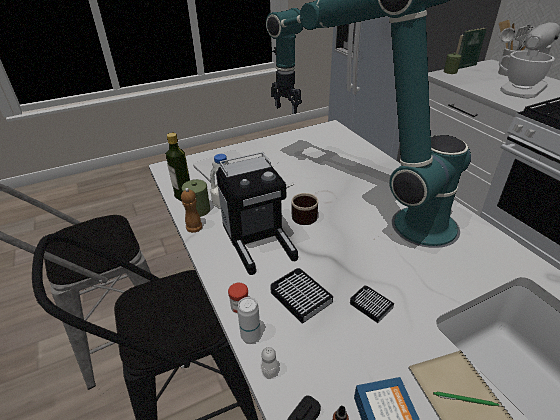

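View pics/top0.png

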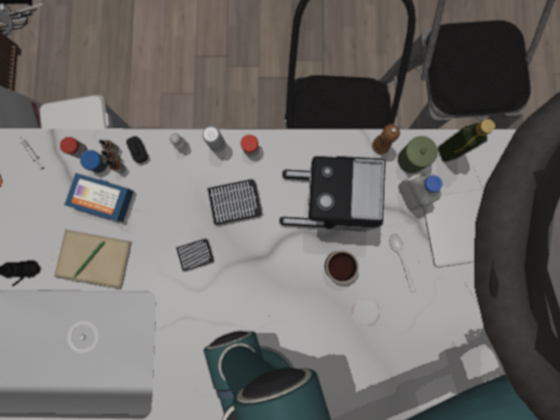

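The large tray is the one at top-view (235,201), with its steel front on the left. The smaller look-alike is at (195,254). The machine's bay opens to the left, with cheek ends at about (285,175) and (283,221), and the rinse key is at (325,200). Next I'll enlarge both views to measure from.

Run:
```python
import cv2
a=cv2.imread('pics/top0.png')[140:240,190:390]
b=cv2.imread('pics/side0.png')[150:330,205:345]
cv2.imwrite('pics/tc.png',cv2.resize(a,None,fx=4,fy=4,interpolation=cv2.INTER_CUBIC))
cv2.imwrite('pics/sc.png',cv2.resize(b,None,fx=3.3,fy=3.3,interpolation=cv2.INTER_CUBIC))
```

```text
(no output)
```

View pics/tc.png

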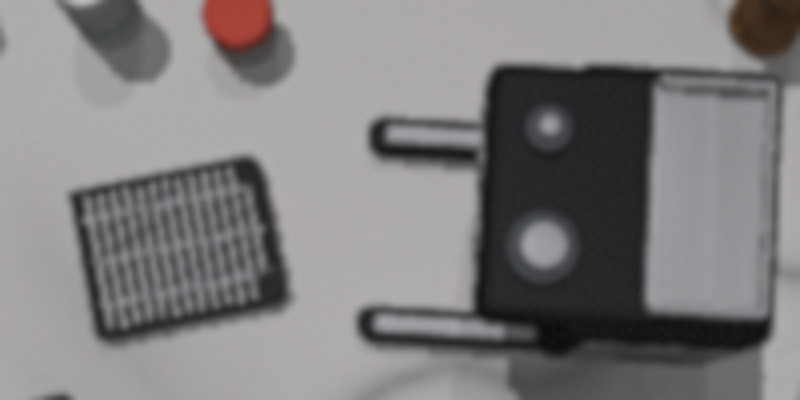

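View pics/sc.png

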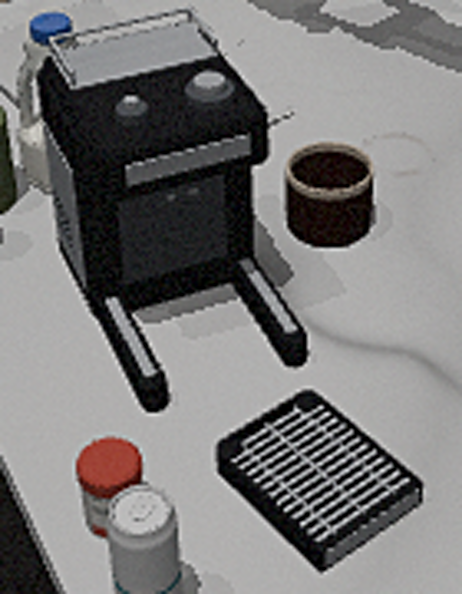

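```bash
cat > fit.py <<'E'
from h import *
from scipy.optimize import least_squares,minimize
def P(p,X): return np.array([proj(p,x) for x in X])
def tray_fit(ps,x0):
    ms=[]
    for p in ps:
        c=[d for d in cut_out(p,'drip_tray')]
        uv=np.array(proj(p,[x0[0],x0[1],14]))
        best=min(c,key=lambda d:np.linalg.norm(np.argwhere(d['mask']).mean(0)[::-1]-uv)); ms.append(best['mask'])
    def hull(p,x,S=8):
        c,s=np.cos(x[2]),np.sin(x[2]);X=[]
        for z in(0,28):
            for a,b in((-75,58),(-75,-58),(65,-58),(75,-48),(75,48),(65,58)): X.append([x[0]+c*a-s*b,x[1]+s*a+c*b,z])
        h=cv2.convexHull(np.float32(P(p,X)))
        im=np.zeros((420*4,560*4),np.uint8);cv2.fillConvexPoly(im,np.int32(np.round(((h+.5)*4-.5)*16)),255,shift=4)
        return cv2.resize(im,(560,420),interpolation=cv2.INTER_AREA)/255.
    def cost(x): return sum(np.abs(hull(p,x)-m).sum()/m.sum() for p,m in zip(ps,ms))
    sim=np.array([x0,x0+[8,0,0],x0+[0,8,0],x0+[0,0,.1]])
    r=minimize(cost,x0,method='Nelder-Mead',options=dict(initial_simplex=sim,xatol=.05,fatol=1e-4))
    singles=[minimize(lambda x:np.abs(hull(p,x)-m).sum()/m.sum(),r.x,method='Nelder-Mead',options=dict(initial_simplex=r.x+np.array([[0,0,0],[4,0,0],[0,4,0],[0,0,.05]]))).x for p,m in zip(ps,ms)]
    return r.x,r.fun,singles
E
python3 - <<'E'
from fit import *
np.set_printoptions(precision=2,suppress=True)
t,s=shot('top'),shot('side')
T=lambda u,v:np.array([190+(u+.5)/4-.5,140+(v+.5)/4-.5]); S=lambda u,v:np.array([205+(u+.5)/3.3-.5,150+(v+.5)/3.3-.5])
print(tray_fit([t,s],np.array([552,83,-1.38])))
def tri(a,b):
    r=least_squares(lambda X:np.r_[proj(t,X)-a,proj(s,X)-b],[550,-150,200]);return r.x,np.abs(r.fun).max()
print('rinse',tri(T(544,243),S(210,80)));print('power',tri(T(548,125),S(130,102)))
print('cheekL',tri(T(371,135),S(155,388)));print('cheekR',tri(T(361,324),S(295,345)))
print('head far',onplane(t,*T(490,68),250),'near',onplane(t,*T(478,314),250))
print('tip far',onplane(t,*T(371,135),34),'near',onplane(t,*T(361,324),34))
print('near cheek inner/outer',[onplane(t,*T(*q),34)for q in((450,314),(450,344),(390,309),(390,339),(390,119),(390,152),(470,122),(470,158))])
E
```

```text
(array([551.41,  81.5 ,  -1.36]), np.float64(0.07909833084423015), [array([551.24,  81.31,  -1.36]), array([552.22,  82.42,  -1.36])])
rinse (array([ 522.2 , -177.97,  270.28]), np.float64(0.6684913927857679))
power (array([ 598.28, -181.55,  267.25]), np.float64(0.13133435056141707))
cheekL (array([638.68, -66.49,  27.9 ]), np.float64(0.09237846018768892))
cheekR (array([493.04, -60.29,  24.21]), np.float64(0.2888111614115587))
head far [ 638.98 -146.23  250.  ] near [ 480.69 -138.69  250.  ]
tip far [637.23 -66.46  34.  ] near [491.52 -60.08  34.  ]
near cheek inner/outer [array([ 499.59, -127.53,   34.  ]), array([ 476.8, -127.6,   34. ]), array([503.09, -82.  ,  34.  ]), array([480.27, -82.15,  34.  ]), array([649.8 , -80.98,  34.  ]), array([624.04, -81.16,  34.  ]), array([ 647.76, -142.47,   34.  ]), array([ 619.7 , -142.51,   34.  ])]
```

```bash
cat > plan.py <<'E'
from h import *
from scipy.spatial.transform import Rotation as Ro
def R(psi): return Ro.from_euler('xyz',[np.pi,0,psi])
def plan(wps,start=None):
    """wps: (x,y,z,yaw); prints dp and rotation of each full move, one call each"""
    o=manip.observe();p,r=np.array(o['eef_pos']),Ro.from_euler('xyz',o['tcp_rot'])
    if start is not None:p,r=np.array(start[:3],float),R(start[3])
    print('t',round(o['time_s'],2),'at',np.round(o['eef_pos'],1),np.round(o['tcp_rot'],3),'F',np.round(o['ft_force'],1),'w',round(o['width'],1),'q',np.round(o['qpos'],2))
    for w in wps:
        q=np.array(w[:3],float);n=R(w[3])
        print(w,'dp',np.round(r.inv().apply(q-p)/200,3),'rot',np.round((r.inv()*n).as_rotvec()/np.pi,4));p,r=q,n
E
python3 -c "
from plan import *
plan([(340,-440,330,.7),(410,-210,330,1.2),(430,0,250,1.6),(450,97,100,1.78),(450,97,12,1.78)])"
```

```text
t 1.5 at [ 227.5 -635.5  231.3] [-3.142 -0.     0.344] F [0.2 0.6 0.7] w 85.4 q [-1.26  0.26  1.6   0.    1.27 -0.04]
(340, -440, 330, 0.7) dp [ 0.859 -0.731 -0.494] rot [-0.     -0.     -0.1134]
(410, -210, 330, 1.2) dp [ 1.009 -0.654 -0.   ] rot [ 0.      0.     -0.1592]
(430, 0, 250, 1.6) dp [ 1.015 -0.287  0.4  ] rot [ 0.      0.     -0.1273]
(450, 97, 100, 1.78) dp [0.482 0.114 0.75 ] rot [-0.      0.     -0.0573]
(450, 97, 12, 1.78) dp [ 0.   -0.    0.44] rot [0. 0. 0.]
```

Emit:
send_rows(targets=[{"dp": [0.17, -0.15, -0.1], "rotation": [0, 0, -0.023]}, {"dp": [0.34, -0.29, -0.2], "rotation": [0, 0, -0.045]}, {"dp": [0.52, -0.44, -0.3], "rotation": [0, 0, -0.068]}, {"dp": [0.69, -0.58, -0.4], "rotation": [0, 0, -0.09]}, {"dp": [0.86, -0.73, -0.49], "rotation": [0, 0, -0.113]}], hand=1, force=40)

```text
time_s: 2.12
eef_pos: [340.9, -438.9, 330.3]
tcp_rot: [3.141, -0.0, 0.701]
ft_force: [-0.4, -0.2, -0.5]
width: 0.2
gripper_force: 0.0
```

Emit:
send_rows(targets=[{"dp": [0.2, -0.13, 0], "rotation": [0, 0, -0.032]}, {"dp": [0.4, -0.26, 0], "rotation": [0, 0, -0.064]}, {"dp": [0.6, -0.39, 0], "rotation": [0, 0, -0.096]}, {"dp": [0.8, -0.52, 0], "rotation": [0, 0, -0.128]}, {"dp": [1.0, -0.65, 0], "rotation": [0, 0, -0.16]}])

```text
time_s: 2.75
eef_pos: [410.0, -210.4, 329.6]
tcp_rot: [3.141, -0.0, 1.204]
ft_force: [-0.7, 0.1, 0.6]
width: -0.1
gripper_force: 0.0
```

Emit:
send_rows(targets=[{"dp": [0.2, -0.06, 0.04], "rotation": [0, 0, -0.025]}, {"dp": [0.4, -0.12, 0.1], "rotation": [0, 0, -0.05]}, {"dp": [0.6, -0.18, 0.2], "rotation": [0, 0, -0.076]}, {"dp": [0.8, -0.23, 0.3], "rotation": [0, 0, -0.1]}, {"dp": [1.0, -0.29, 0.4], "rotation": [0, 0, -0.127]}])

```text
time_s: 3.38
eef_pos: [427.9, -3.1, 249.1]
tcp_rot: [3.14, 0.0, 1.603]
ft_force: [-0.1, 0.2, -0.3]
width: -0.1
gripper_force: 0.0
```

```bash
python3 -c "
from plan import *
plan([(450,97,100,1.78),(450,97,12,1.78)])"
```

```text
t 3.38 at [427.9  -3.1 249.1] [3.14  0.    1.603] F [-0.1  0.2 -0.3] w -0.1 q [-0.07 -0.23  2.08  0.    1.3  -0.1 ]
(450, 97, 100, 1.78) dp [0.497 0.125 0.745] rot [ 0.0004  0.0001 -0.0563]
(450, 97, 12, 1.78) dp [ 0.   -0.    0.44] rot [0. 0. 0.]
```

Emit:
send_rows(targets=[{"dp": [0.1, 0.02, 0.15], "rotation": [0, 0, -0.011]}, {"dp": [0.2, 0.05, 0.3], "rotation": [0, 0, -0.022]}, {"dp": [0.3, 0.07, 0.45], "rotation": [0, 0, -0.034]}, {"dp": [0.4, 0.1, 0.6], "rotation": [0, 0, -0.045]}, {"dp": [0.5, 0.125, 0.745], "rotation": [0, 0, -0.056]}])

```text
time_s: 4.0
eef_pos: [450.1, 97.0, 99.6]
tcp_rot: [3.141, 0.0, 1.778]
ft_force: [-0.2, 0.1, -0.7]
width: 0.1
gripper_force: 0.0
```

Emit:
send_rows(targets=[{"dp": [0, 0, 0.12], "rotation": [0, 0, 0]}, {"dp": [0, 0, 0.24], "rotation": [0, 0, 0]}, {"dp": [0, 0, 0.36], "rotation": [0, 0, 0]}, {"dp": [0, 0, 0.43], "rotation": [0, 0, 0]}, {"dp": [0, 0, 0.43], "rotation": [0, 0, 0]}])

```text
time_s: 4.62
eef_pos: [449.0, 96.1, 13.5]
tcp_rot: [-3.139, -0.0, 1.776]
ft_force: [-0.2, -0.0, -0.5]
width: -0.4
gripper_force: 0.0
```

Emit:
send_rows(targets=[{"dp": [0, 0.04, 0], "rotation": [0, 0, 0]}, {"dp": [0, 0.08, 0], "rotation": [0, 0, 0]}, {"dp": [0, 0.12, 0], "rotation": [0, 0, 0]}, {"dp": [0, 0.16, 0], "rotation": [0, 0, 0]}, {"dp": [0, 0.2, 0], "rotation": [0, 0, 0]}])

```text
time_s: 5.25
eef_pos: [488.9, 104.5, 14.1]
tcp_rot: [-3.14, -0.0, 1.776]
ft_force: [-2.9, -0.0, 2.5]
width: 0.1
gripper_force: 1.4
```

```bash
cat > look.py <<'E'
import sys
from fit import *
from plan import plan
np.set_printoptions(precision=3,suppress=True)
x0=np.array(eval(sys.argv[1]),float); t,s=shot('top',sys.argv[2]+'t.png'),shot('side',sys.argv[2]+'s.png')
x,c,si=tray_fit([t,s],x0); print('tray',x,c,si)
M=np.array([564.4,-62.]);a=-1.617;u=np.array([np.cos(a),np.sin(a)]);v=np.array([-u[1],u[0]])
d=x[:2]-M;print('in bay frame (mouth): along',d@u,'lateral',d@v,'dyaw',x[2]-a)
plan([])
E
python3 look.py '[556,80,-1.45]' p1
```

```text
tray [566.202  79.825  -1.434] 0.564658003723474 [array([566.363,  78.813,  -1.446]), array([566.144,  81.126,  -1.434])]
in bay frame (mouth): along -141.75637234780004 lateral -4.750833637313343 dyaw 0.1830542963039843
t 5.45 at [489.7 104.5  14.3] [3.141 0.    1.776] F [-0.5  1.2 -0.1] w 0.2 q [ 0.16  0.18  2.15 -0.    0.8  -0.04]
```

Emit:
send_rows(targets=[{"dp": [0, -0.05, 0], "rotation": [0, 0, 0]}, {"dp": [0.06, -0.06, 0], "rotation": [0, 0, 0]}, {"dp": [0.125, -0.06, 0], "rotation": [0, 0, 0]}, {"dp": [0.125, -0.03, 0], "rotation": [0, 0, 0]}, {"dp": [0.125, 0.0, 0], "rotation": [0, 0, 0]}])

```text
time_s: 6.08
eef_pos: [484.7, 129.4, 14.5]
tcp_rot: [3.141, 0.0, 1.777]
ft_force: [0.4, -0.3, -0.7]
width: -0.5
gripper_force: 0.0
```

Emit:
send_rows(targets=[{"dp": [0, 0.02, 0], "rotation": [0, 0, 0]}, {"dp": [0, 0.04, 0], "rotation": [0, 0, 0]}, {"dp": [0, 0.06, 0], "rotation": [0, 0, 0]}, {"dp": [0, 0.08, 0], "rotation": [0, 0, 0]}, {"dp": [0, 0.09, 0], "rotation": [0, 0, 0]}])

```text
time_s: 6.7
eef_pos: [502.0, 132.6, 14.2]
tcp_rot: [3.141, 0.0, 1.776]
ft_force: [-0.6, -0.7, -1.1]
width: 0.1
gripper_force: 0.5
```

Emit:
send_rows(targets=[{"dp": [0, -0.08, 0], "rotation": [0, 0, 0]}, {"dp": [0.05, -0.16, -0.2], "rotation": [0, 0, 0]}, {"dp": [0.1, -0.3, -0.4], "rotation": [0, 0, 0]}, {"dp": [0.3, -0.5, -0.5], "rotation": [0, 0, 0]}, {"dp": [0.6, -0.6, -0.5], "rotation": [0, 0, 0]}], hand=-0.4)

```text
time_s: 7.32
eef_pos: [359.3, 224.9, 116.2]
tcp_rot: [3.137, -0.001, 1.773]
ft_force: [1.1, 0.9, 0.5]
width: 59.6
gripper_force: 0.0
```

```bash
python3 look.py '[570,80,-1.59]' p2
```

```text
tray [576.958  78.008  -1.543] 0.08057176355259633 [array([577.828,  77.554,  -1.522]), array([576.495,  78.339,  -1.546])]
in bay frame (mouth): along -140.43841545289033 lateral 6.0776075823129725 dyaw 0.07390755008848315
t 7.53 at [358.7 225.3 114.3] [3.141 0.    1.78 ] F [-0.1 -0.4 -0.2] w 60.2 q [ 0.5  -0.11  2.24 -0.    1.02  0.29]
```

```bash
cat > tp.py <<'E'
from plan import *
M=np.array([564.4,-62.]);a=-1.617;u=np.array([np.cos(a),np.sin(a)]);v=np.array([-u[1],u[0]])
def tcp(along,lat,dy,gap=0,z=3,h=11):
    c=M+along*u+lat*v;f=a+dy;c=c-(75+h+gap)*np.array([np.cos(f),np.sin(f)]);return (round(c[0],1),round(c[1],1),z,round(f+np.pi,3))
E
python3 -c "
from tp import *
x=tcp(-140,6,.074,40,90)
plan([x,tcp(-140,6,.074,30),tcp(-140,6,.074,4),tcp(-126,6,-.09),tcp(-95,3,-.09)])"
```

```text
t 7.53 at [358.7 225.3 114.3] [3.141 0.    1.78 ] F [-0.1 -0.4 -0.2] w 60.2 q [ 0.5  -0.11  2.24 -0.    1.02  0.29]
(np.float64(573.4), np.float64(203.5), 90, 1.599) dp [-0.33   1.027  0.122] rot [0.0002 0.0001 0.0577]
(np.float64(573.6), np.float64(193.5), 3, 1.599) dp [-0.05  -0.     0.435] rot [0. 0. 0.]
(np.float64(574.4), np.float64(167.5), 3, 1.599) dp [-0.13  0.    0.  ] rot [0. 0. 0.]
(np.float64(587.9), np.float64(148.8), 3, 1.435) dp [-0.095  0.065  0.   ] rot [ 0.     -0.      0.0522]
(np.float64(583.5), np.float64(118.0), 3, 1.435) dp [-0.156 -0.001 -0.   ] rot [0. 0. 0.]
```

Emit:
send_rows(targets=[{"dp": [-0.07, 0.2, 0.0], "rotation": [0, 0, 0.012]}, {"dp": [-0.14, 0.4, 0.0], "rotation": [0, 0, 0.024]}, {"dp": [-0.2, 0.6, 0.05], "rotation": [0, 0, 0.036]}, {"dp": [-0.27, 0.8, 0.08], "rotation": [0, 0, 0.048]}, {"dp": [-0.33, 1.0, 0.12], "rotation": [0, 0, 0.058]}], hand=-0.8)

```text
time_s: 8.15
eef_pos: [571.1, 198.2, 89.3]
tcp_rot: [-3.141, 0.001, 1.59]
ft_force: [0.4, 0.4, 0.3]
width: 76.7
gripper_force: 0.0
```

```bash
python3 -c "
from tp import *
plan([tcp(-140.4,6,.074,30),tcp(-140.4,6,.074,4),tcp(-126,6,-.09),tcp(-95,3,-.09)])"
```

```text
t 8.15 at [571.1 198.2  89.3] [-3.141e+00  1.000e-03  1.590e+00] F [0.4 0.4 0.3] w 76.7 q [ 0.29  0.26  1.89 -0.    1.    0.27]
(np.float64(573.7), np.float64(193.9), 3, 1.599) dp [-0.022  0.013  0.432] rot [-0.0002  0.0003 -0.0028]
(np.float64(574.4), np.float64(167.9), 3, 1.599) dp [-0.13 -0.   -0.  ] rot [0. 0. 0.]
(np.float64(587.9), np.float64(148.8), 3, 1.435) dp [-0.097  0.065  0.   ] rot [ 0.     -0.      0.0522]
(np.float64(583.5), np.float64(118.0), 3, 1.435) dp [-0.156 -0.001 -0.   ] rot [0. 0. 0.]
```

Emit:
send_rows(targets=[{"dp": [-0.005, 0.003, 0.1], "rotation": [0, 0, 0]}, {"dp": [-0.01, 0.005, 0.2], "rotation": [0, 0, -0.001]}, {"dp": [-0.015, 0.01, 0.3], "rotation": [0, 0, -0.002]}, {"dp": [-0.02, 0.013, 0.4], "rotation": [0, 0, -0.003]}, {"dp": [-0.022, 0.013, 0.43], "rotation": [0, 0, -0.003]}])

```text
time_s: 8.78
eef_pos: [569.9, 196.4, 2.1]
tcp_rot: [-3.138, 0.001, 1.604]
ft_force: [0.4, 0.1, -0.4]
width: 76.5
gripper_force: 0.0
```

Emit:
send_rows(targets=[{"dp": [-0.04, 0, 0], "rotation": [0, 0, 0]}, {"dp": [-0.08, 0, 0], "rotation": [0, 0, 0]}, {"dp": [-0.11, 0, 0], "rotation": [0, 0, 0]}, {"dp": [-0.13, 0, 0], "rotation": [0, 0, 0]}, {"dp": [-0.15, 0, 0], "rotation": [0, 0, 0]}])

```text
time_s: 9.4
eef_pos: [573.1, 166.5, 4.6]
tcp_rot: [3.141, -0.0, 1.603]
ft_force: [-0.1, 0.3, 0.5]
width: 76.9
gripper_force: 0.0
```

Emit:
send_rows(targets=[{"dp": [-0.016, 0.012, 0], "rotation": [0, 0, 0.01]}, {"dp": [-0.032, 0.025, 0], "rotation": [0, 0, 0.02]}, {"dp": [-0.048, 0.038, 0], "rotation": [0, 0, 0.03]}, {"dp": [-0.064, 0.05, 0], "rotation": [0, 0, 0.04]}, {"dp": [-0.077, 0.065, 0], "rotation": [0, 0, 0.052]}])

```text
time_s: 10.02
eef_pos: [586.8, 151.8, 4.4]
tcp_rot: [3.141, -0.0, 1.438]
ft_force: [0.7, 2.0, 1.2]
width: 77.3
gripper_force: 0.9
```

```bash
python3 look.py '[578,68,-1.66]' p3
```

```text
tray [576.252  64.632  -1.714] 3.1103227116158108 [array([576.804,  65.267,  -1.703]), array([ 1808.252, -3284.701,    -7.158])]
in bay frame (mouth): along -127.04467128948448 lateral 5.990463927333321 dyaw -0.09676695418610226
t 10.22 at [586.4 151.6   4.2] [-3.142  0.     1.44 ] F [0.4 0.2 0.5] w 76.9 q [ 0.21  0.37  1.93 -0.    0.84  0.34]
```

```bash
python3 -c "
from tp import *
plan([tcp(-87,2.8,-.09)])"
```

```text
t 10.22 at [586.4 151.6   4.2] [-3.142  0.     1.44 ] F [0.4 0.2 0.5] w 76.9 q [ 0.21  0.37  1.93 -0.    0.84  0.34]
(np.float64(582.9), np.float64(110.0), 3, 1.435) dp [-0.209  0.01   0.006] rot [-0.      0.0001  0.0016]
```

Emit:
send_rows(targets=[{"dp": [-0.04, 0.002, 0], "rotation": [0, 0, 0]}, {"dp": [-0.08, 0.004, 0], "rotation": [0, 0, 0]}, {"dp": [-0.12, 0.005, 0], "rotation": [0, 0, 0]}, {"dp": [-0.165, 0.006, 0], "rotation": [0, 0, 0]}, {"dp": [-0.21, 0.007, 0], "rotation": [0, 0, 0]}])

```text
time_s: 10.85
eef_pos: [582.1, 109.2, 4.2]
tcp_rot: [-3.141, 0.0, 1.44]
ft_force: [0.2, 1.0, 0.1]
width: 77.0
gripper_force: 0.7
```

```bash
sed -i "s/tray_fit(\[t,s\],x0)/tray_fit([t,s] if len(sys.argv)<4 else [t],x0)/" look.py; python3 look.py '[572,25,-1.70]' p4 1; python3 -c "
import cv2
a=cv2.imread('pics/p4t.png')[140:240,190:340];cv2.imwrite('pics/p4c.png',cv2.resize(a,None,fx=5,fy=5,interpolation=cv2.INTER_CUBIC))"
```

```text
tray [571.556  19.338  -1.701] 0.06347034938006209 [array([571.556,  19.338,  -1.701])]
in bay frame (mouth): along -81.58219761917981 lateral 3.391476052482496 dyaw -0.0840025871504726
t 11.0 at [582.  109.1   4.2] [-3.141  0.001  1.439] F [-0.1  0.1 -0.1] w 76.7 q [ 0.14  0.35  1.96 -0.    0.83  0.28]
```

View pics/p4c.png

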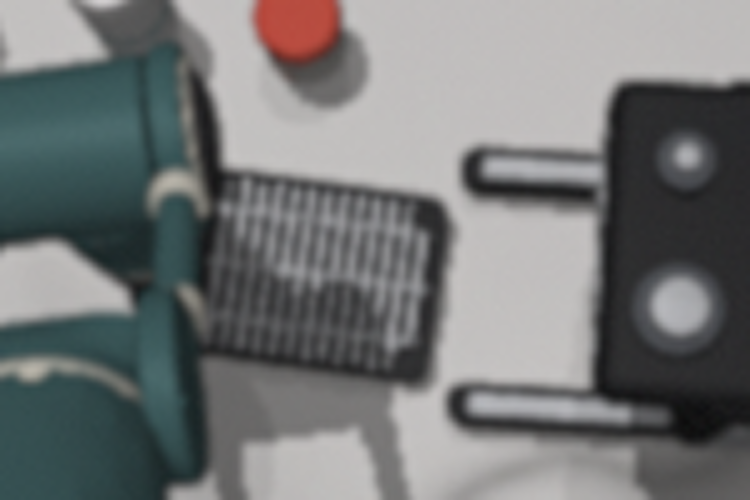

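```bash
python3 -c "
from tp import *
plan([tcp(-63,1.5,-.035),tcp(-45,-.3,0),tcp(-20,-.3,0)])"
```

```text
t 11.0 at [582.  109.1   4.2] [-3.141e+00  1.000e-03  1.439e+00] F [-0.1  0.1 -0.1] w 76.7 q [ 0.14  0.35  1.96 -0.    0.83  0.28]
(np.float64(575.8), np.float64(86.6), 3, 1.49) dp [-0.116 -0.016  0.006] rot [-0.0002  0.0002 -0.0161]
(np.float64(570.2), np.float64(68.9), 3, 1.525) dp [-0.09  -0.021 -0.   ] rot [ 0.      0.     -0.0111]
(np.float64(569.0), np.float64(43.9), 3, 1.525) dp [-0.125 -0.    -0.   ] rot [0. 0. 0.]
```

Emit:
send_rows(targets=[{"dp": [-0.024, -0.003, 0], "rotation": [0, 0, -0.003]}, {"dp": [-0.048, -0.006, 0], "rotation": [0, 0, -0.006]}, {"dp": [-0.07, -0.01, 0], "rotation": [0, 0, -0.01]}, {"dp": [-0.095, -0.013, 0], "rotation": [0, 0, -0.013]}, {"dp": [-0.116, -0.016, 0], "rotation": [0, 0, -0.016]}])

```text
time_s: 11.62
eef_pos: [576.0, 87.2, 4.3]
tcp_rot: [3.142, -0.0, 1.491]
ft_force: [1.4, 0.5, -0.2]
width: 77.1
gripper_force: 0.7
```

Emit:
send_rows(targets=[{"dp": [-0.018, -0.004, 0], "rotation": [0, 0, -0.002]}, {"dp": [-0.036, -0.008, 0], "rotation": [0, 0, -0.004]}, {"dp": [-0.054, -0.012, 0], "rotation": [0, 0, -0.006]}, {"dp": [-0.072, -0.016, 0], "rotation": [0, 0, -0.009]}, {"dp": [-0.09, -0.021, 0], "rotation": [0, 0, -0.011]}])

```text
time_s: 12.25
eef_pos: [570.4, 69.6, 4.3]
tcp_rot: [3.142, 0.0, 1.526]
ft_force: [0.6, 1.2, -1.2]
width: 76.7
gripper_force: 0.7
```

```bash
python3 look.py '[566,-18,-1.617]' p5 1; python3 -c "
import cv2
a=cv2.imread('pics/p5t.png')[140:240,190:340];cv2.imwrite('pics/p5c.png',cv2.resize(a,None,fx=5,fy=5,interpolation=cv2.INTER_CUBIC))"
```

```text
tray [567.562 -21.547  -1.614] 0.18354125791285675 [array([567.566, -21.503,  -1.614])]
in bay frame (mouth): along -40.5560503996955 lateral 1.2897074633494452 dyaw 0.0033420527857250804
t 12.4 at [570.3  69.4   4.3] [-3.141  0.     1.525] F [ 0.1  0.6 -0.2] w 77.0 q [ 0.08  0.32  2.   -0.    0.82  0.12]
```

View pics/p5c.png

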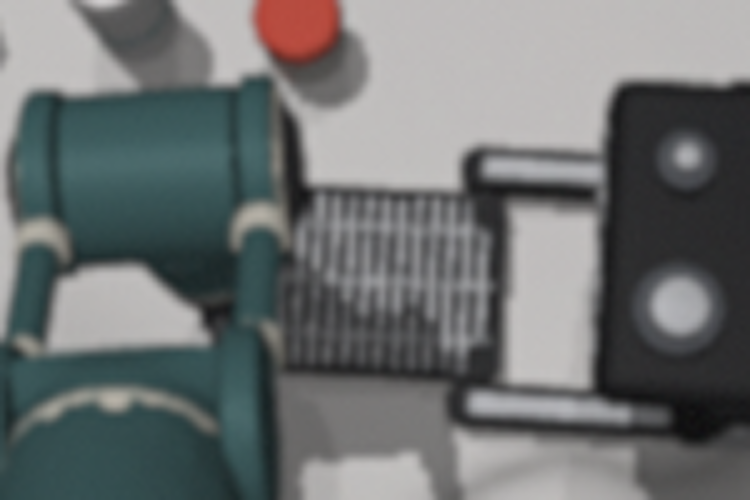

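The tray's leading end is now between the cheeks and straight to within 0.01 rad, so I'll keep pushing straight.

Emit:
send_rows(targets=[{"dp": [-0.04, 0, 0], "rotation": [0, 0, 0]}, {"dp": [-0.08, 0, 0], "rotation": [0, 0, 0]}, {"dp": [-0.12, 0, 0], "rotation": [0, 0, 0]}, {"dp": [-0.16, 0, 0], "rotation": [0, 0, 0]}, {"dp": [-0.2, 0, 0], "rotation": [0, 0, 0]}])

```text
time_s: 13.02
eef_pos: [568.6, 29.2, 4.3]
tcp_rot: [3.142, -0.0, 1.525]
ft_force: [-0.0, 1.9, 0.2]
width: 76.6
gripper_force: 0.9
```

Emit:
send_rows(targets=[{"dp": [-0.04, 0, 0], "rotation": [0, 0, 0]}, {"dp": [-0.08, 0, 0], "rotation": [0, 0, 0]}, {"dp": [-0.12, 0, 0], "rotation": [0, 0, 0]}, {"dp": [-0.16, 0, 0], "rotation": [0, 0, 0]}, {"dp": [-0.2, 0, 0], "rotation": [0, 0, 0]}])

```text
time_s: 13.65
eef_pos: [566.8, -10.6, 4.3]
tcp_rot: [-3.142, -0.0, 1.525]
ft_force: [-0.2, 2.3, 1.1]
width: 76.6
gripper_force: 0.9
```

```bash
python3 look.py '[562,56,-1.617]' p6 1; python3 -c "
from tp import *
plan([tcp(65,0,0)])"
```

```text
tray [ 559.708 -106.289   -3.805] 0.8919469201822142 [array([ 558.957, -106.368,   -3.788])]
in bay frame (mouth): along 44.45849242255151 lateral -2.6416783244548947 dyaw -2.187573347670338
t 13.8 at [566.7 -10.8   4.2] [-3.141  0.     1.525] F [ 0.8 -0.1  0.2] w 76.5 q [-0.06  0.31  2.02 -0.    0.82 -0.02]
t 13.8 at [566.7 -10.8   4.2] [-3.141  0.     1.525] F [ 0.8 -0.1  0.2] w 76.5 q [-0.06  0.31  2.02 -0.    0.82 -0.02]
(np.float64(565.4), np.float64(-41.0), 3, 1.525) dp [-0.151  0.     0.006] rot [-0.      0.0001 -0.0002]
```

Emit:
send_rows(targets=[{"dp": [-0.03, 0, 0], "rotation": [0, 0, 0]}, {"dp": [-0.06, 0, 0], "rotation": [0, 0, 0]}, {"dp": [-0.09, 0, 0], "rotation": [0, 0, 0]}, {"dp": [-0.11, 0, 0], "rotation": [0, 0, 0]}, {"dp": [-0.13, 0, 0], "rotation": [0, 0, 0]}])

```text
time_s: 14.42
eef_pos: [565.5, -36.4, 4.2]
tcp_rot: [-3.141, -0.0, 1.525]
ft_force: [0.8, 0.5, -0.1]
width: 76.4
gripper_force: 0.6
```

Emit:
send_rows(targets=[{"dp": [-0.005, 0, 0], "rotation": [0, 0, 0]}, {"dp": [-0.01, 0, 0], "rotation": [0, 0, 0]}, {"dp": [-0.015, 0, 0], "rotation": [0, 0, 0]}, {"dp": [-0.02, 0, 0], "rotation": [0, 0, 0]}, {"dp": [-0.02, 0, 0], "rotation": [0, 0, 0]}])

```text
time_s: 15.05
eef_pos: [566.1, -37.1, 4.5]
tcp_rot: [3.141, -0.005, 1.523]
ft_force: [2.0, 13.2, 0.8]
width: 76.7
gripper_force: 6.6
```

Emit:
send_rows(targets=[{"dp": [-0.005, 0, 0], "rotation": [0, 0, 0]}, {"dp": [-0.01, 0, 0], "rotation": [0, 0, 0]}, {"dp": [-0.015, 0, 0], "rotation": [0, 0, 0]}, {"dp": [-0.015, 0, 0], "rotation": [0, 0, 0]}, {"dp": [-0.015, 0, 0], "rotation": [0, 0, 0]}])

```text
time_s: 15.68
eef_pos: [566.4, -37.3, 4.6]
tcp_rot: [3.14, -0.009, 1.521]
ft_force: [3.6, 23.9, -0.2]
width: 76.6
gripper_force: 11.9
```

Emit:
send_rows(targets=[{"dp": [0.08, 0, 0], "rotation": [0, 0, 0]}, {"dp": [0.3, 0, -0.2], "rotation": [0, 0, 0]}, {"dp": [0.5, -0.1, -0.5], "rotation": [0, 0, 0]}, {"dp": [0.6, -0.3, -0.8], "rotation": [0, 0, 0]}, {"dp": [0.6, -0.6, -1.0], "rotation": [0, 0, 0]}])

```text
time_s: 16.3
eef_pos: [475.5, 79.6, 187.5]
tcp_rot: [3.138, 0.0, 1.527]
ft_force: [0.8, 0.6, 0.5]
width: 77.0
gripper_force: 0.0
```

```bash
python3 look.py '[560,-125,-1.617]' p7; python3 -c "
import cv2
a=cv2.imread('pics/p7t.png')[140:240,250:400];b=cv2.imread('pics/p7s.png')[150:270,205:325]
r=lambda i,h:cv2.resize(i,(int(i.shape[1]*h/i.shape[0]),h),interpolation=cv2.INTER_CUBIC)
cv2.imwrite('pics/p7c.png',cv2.hconcat([r(a,310),r(b,310)]))
from h import *
for n in('top','side'):
  p=shot(n)
  for l in('tray_front','rinse_key_top','head_front','coffee_machine','bay_mouth'):
    for d in landmark_of(p,l)[:2]:print(n,l,d['conf'],np.round(d['position'],1))
"
```

```text
tray [ 562.637 -122.79    -1.635] 0.6365270289684357 [array([ 563.063, -122.061,   -1.638]), array([ 561.646, -122.347,   -1.634])]
in bay frame (mouth): along 60.806651304118716 lateral 1.0463044025917076 dyaw -0.018336157874623282
t 16.5 at [475.2  78.7 185.9] [3.138 0.    1.526] F [-0.6 -0.2  0.1] w 76.4 q [ 0.11 -0.07  2.06 -0.    1.15  0.16]
top tray_front 0.83 [374.7 245.8   7.4]
top tray_front 0.72 [566.6 -47.8  12.9]
top rinse_key_top 0.47 [ 527.7 -179.3  272.3]
top head_front 0.81 [ 558.8 -136.9  213.9]
top head_front 0.42 [ 369.4 -429.     1. ]
side tray_front 0.79 [371.6 249.5  11.4]
side tray_front 0.7 [569.  -47.1   9.7]
side rinse_key_top 0.22 [ 562.3 -124.5   -3.1]
side head_front 0.86 [ 560.5 -137.9  218.1]
side head_front 0.67 [ 7.339e+02  2.575e+02 -4.000e-01]
side coffee_machine 0.82 [ 5.598e+02 -1.980e+02  3.000e-01]
side bay_mouth 0.44 [ 355.9 -237.6   -1.8]
```

View pics/p7c.png

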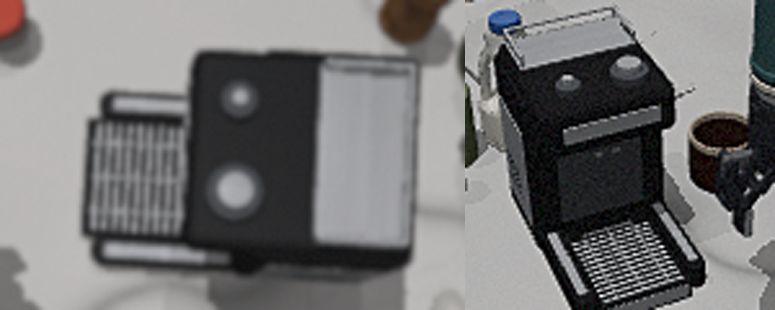

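Both views show the tray seated between the cheeks. The front is at y≈-47.5, as predicted for home (machine origin at y≈-198), and it met a firm 24 N stop. Now the rinse key.

```bash
python3 -c "
from plan import *
plan([(485,60,340,1.5),(510,-130,330,1.35),(522,-178,300,1.3),(522,-178,275,1.3)])"
```

```text
t 17.1 at [474.8  78.7 184.2] [-3.141  0.     1.525] F [-0.2  0.1  0.6] w 76.6 q [ 0.11 -0.07  2.06 -0.    1.15  0.16]
(485, 60, 340, 1.5) dp [-0.091  0.055 -0.779] rot [-0.0002  0.      0.0079]
(510, -130, 330, 1.35) dp [-0.939  0.192  0.05 ] rot [ 0.     -0.      0.0477]
(522, -178, 300, 1.3) dp [-0.221  0.111  0.15 ] rot [ 0.     -0.      0.0159]
(522, -178, 275, 1.3) dp [ 0.    -0.     0.125] rot [0. 0. 0.]
```

Emit:
send_rows(targets=[{"dp": [0, 0, -0.2], "rotation": [0, 0, 0]}, {"dp": [0, 0, -0.4], "rotation": [0, 0, 0]}, {"dp": [-0.03, 0.02, -0.6], "rotation": [0, 0, 0.004]}, {"dp": [-0.06, 0.04, -0.78], "rotation": [0, 0, 0.008]}, {"dp": [-0.09, 0.055, -0.78], "rotation": [0, 0, 0.008]}], hand=1)

```text
time_s: 17.73
eef_pos: [486.9, 60.3, 344.7]
tcp_rot: [3.134, -0.001, 1.5]
ft_force: [0.7, -0.2, -0.4]
width: -0.2
gripper_force: 0.0
```

Emit:
send_rows(targets=[{"dp": [-0.2, 0.04, 0], "rotation": [0, 0, 0.01]}, {"dp": [-0.4, 0.08, 0], "rotation": [0, 0, 0.02]}, {"dp": [-0.6, 0.12, 0.02], "rotation": [0, 0, 0.03]}, {"dp": [-0.8, 0.16, 0.04], "rotation": [0, 0, 0.04]}, {"dp": [-0.94, 0.19, 0.05], "rotation": [0, 0, 0.048]}])

```text
time_s: 18.35
eef_pos: [508.8, -131.5, 328.7]
tcp_rot: [-3.139, 0.0, 1.347]
ft_force: [-0.5, 0.3, 0.5]
width: -0.1
gripper_force: 0.0
```

Emit:
send_rows(targets=[{"dp": [-0.07, 0.04, 0], "rotation": [0, 0, 0.005]}, {"dp": [-0.15, 0.08, 0.04], "rotation": [0, 0, 0.01]}, {"dp": [-0.22, 0.11, 0.08], "rotation": [0, 0, 0.016]}, {"dp": [-0.22, 0.11, 0.15], "rotation": [0, 0, 0.016]}, {"dp": [-0.22, 0.11, 0.15], "rotation": [0, 0, 0.016]}])

```text
time_s: 18.98
eef_pos: [520.1, -176.8, 298.2]
tcp_rot: [-3.138, -0.001, 1.299]
ft_force: [-0.2, -0.2, 0.8]
width: 0.3
gripper_force: 0.0
```

```bash
python3 -c "
from plan import *
plan([(522,-178,275,1.3)])"
```

```text
t 18.98 at [ 520.1 -176.8  298.2] [-3.138e+00 -1.000e-03  1.299e+00] F [-0.2 -0.2  0.8] w 0.3 q [-0.37 -0.01  1.79  0.    1.37 -0.1 ]
(522, -178, 275, 1.3) dp [-0.003  0.011  0.116] rot [-0.0013 -0.0003 -0.0002]
```

Emit:
send_rows(targets=[{"dp": [0, 0.01, 0.05], "rotation": [0, 0, 0]}, {"dp": [0, 0.01, 0.08], "rotation": [0, 0, 0]}, {"dp": [0, 0.01, 0.11], "rotation": [0, 0, 0]}, {"dp": [0, 0.01, 0.13], "rotation": [0, 0, 0]}, {"dp": [0, 0.01, 0.14], "rotation": [0, 0, 0]}])

```text
time_s: 19.6
eef_pos: [523.1, -178.2, 272.3]
tcp_rot: [-3.141, -0.0, 1.299]
ft_force: [0.9, -0.1, 0.3]
width: 0.4
gripper_force: 0.0
```

Emit:
send_rows(targets=[{"dp": [0, 0, 0.004], "rotation": [0, 0, 0]}, {"dp": [0, 0, 0.008], "rotation": [0, 0, 0]}, {"dp": [0, 0, 0.012], "rotation": [0, 0, 0]}, {"dp": [0, 0, 0.016], "rotation": [0, 0, 0]}, {"dp": [0, 0, 0.02], "rotation": [0, 0, 0]}])

```text
time_s: 20.23
eef_pos: [523.2, -178.2, 268.8]
tcp_rot: [3.141, -0.0, 1.299]
ft_force: [-1.3, 0.9, 3.4]
width: 0.1
gripper_force: 1.6
```

Contact at about z=270, as measured. I'll press on in small steps.

Emit:
send_rows(targets=[{"dp": [0, 0, 0.005], "rotation": [0, 0, 0]}, {"dp": [0, 0, 0.01], "rotation": [0, 0, 0]}, {"dp": [0, 0, 0.015], "rotation": [0, 0, 0]}, {"dp": [0, 0, 0.02], "rotation": [0, 0, 0]}, {"dp": [0, 0, 0.02], "rotation": [0, 0, 0]}])

```text
time_s: 20.85
eef_pos: [523.2, -178.2, 266.0]
tcp_rot: [3.141, 0.0, 1.299]
ft_force: [-4.8, 2.1, 9.5]
width: -0.2
gripper_force: 4.6
```

Emit:
send_rows(targets=[{"dp": [0, 0, 0.005], "rotation": [0, 0, 0]}, {"dp": [0, 0, 0.01], "rotation": [0, 0, 0]}, {"dp": [0, 0, 0.01], "rotation": [0, 0, 0]}, {"dp": [0, 0, 0.01], "rotation": [0, 0, 0]}, {"dp": [0, 0, 0.01], "rotation": [0, 0, 0]}])

```text
time_s: 21.48
eef_pos: [523.3, -178.2, 265.8]
tcp_rot: [3.14, 0.0, 1.299]
ft_force: [-8.0, 3.7, 16.8]
width: 0.4
gripper_force: 8.1
```

The force jumped to 17 N with no further travel, well past the 5 N spring, so the key is on its stop. Releasing it now.

Emit:
send_rows(targets=[{"dp": [0, 0, -0.03], "rotation": [0, 0, 0]}, {"dp": [0, 0, -0.08], "rotation": [0, 0, 0]}, {"dp": [0, 0, -0.2], "rotation": [0, 0, 0]}, {"dp": [0, 0, -0.35], "rotation": [0, 0, 0]}, {"dp": [0, 0, -0.45], "rotation": [0, 0, 0]}])

```text
time_s: 22.1
eef_pos: [523.8, -178.5, 353.8]
tcp_rot: [3.14, 0.0, 1.299]
ft_force: [0.9, -0.3, -0.4]
width: -0.0
gripper_force: 0.0
```

Emit:
send_rows(targets=[{"dp": [0.2, -0.1, 0], "rotation": [0, 0, 0]}, {"dp": [0.4, -0.2, 0], "rotation": [0, 0, 0]}, {"dp": [0.6, -0.3, 0], "rotation": [0, 0, 0]}, {"dp": [0.8, -0.4, 0], "rotation": [0, 0, 0]}, {"dp": [0.9, -0.45, 0], "rotation": [0, 0, 0]}])

```text
time_s: 22.72
eef_pos: [484.4, 21.2, 352.4]
tcp_rot: [-3.141, -0.0, 1.301]
ft_force: [-0.2, -0.1, 0.7]
width: -0.2
gripper_force: 0.0
```

```bash
python3 look.py '[562,-123,-1.62]' p8; python3 -c "
import cv2
cv2.imwrite('pics/p8c.png',cv2.hconcat([cv2.imread('pics/p8t.png')[100:300,150:430],cv2.imread('pics/p8s.png')[140:340,200:400]]))
from h import *
for n in('top','side'):
  p=shot(n)
  for l in('rinse_key_top','tray_front','cup','teaspoon','jar'):
    for d in landmark_of(p,l)[:2]:print(n,l,d['conf'],np.round(d['position'],1))
"
```

```text
tray [ 562.791 -122.652   -1.623] 0.6809612651106073 [array([ 564.474, -120.123,   -1.576]), array([ 562.349, -123.235,   -1.615])]
in bay frame (mouth): along 60.661495053836994 lateral 1.1939975375116518 dyaw -0.00594791964960395
t 22.93 at [484.9  19.3 352.4] [3.141 0.001 1.3  ] F [-0.1 -0.4  0.6] w -0.1 q [-0.01 -0.15  1.82 -0.    1.47  0.26]
top rinse_key_top 0.26 [ 371.  -433.4    2.5]
top tray_front 0.68 [568.5 -50.4  11.9]
top tray_front 0.58 [370.5 248.7   8.4]
top cup 0.86 [ 356.1 -246.5    2.8]
top cup 0.66 [ 564.9 -123.4   -4.2]
top teaspoon 0.84 [ 3.705e+02 -4.271e+02 -1.000e-01]
top jar 0.78 [7.228e+02 3.620e+01 1.000e-01]
side rinse_key_top 0.41 [ 517.5 -178.4  273.2]
side rinse_key_top 0.16 [566.4 -51.2  15.6]
side tray_front 0.78 [372.7 248.7  11.7]
side cup 0.62 [ 354.4 -241.7    1.2]
side jar 0.74 [ 563.3 -137.9  219.5]
side jar 0.65 [720.9  34.   -2.2]
```

View pics/p8c.png

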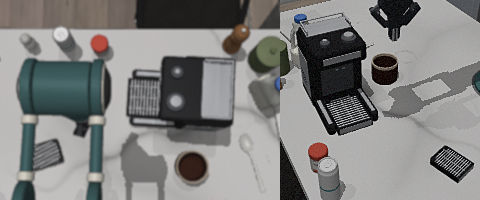

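The tray is home and straight in the bay, the key is back up, the cup, spoon and jar haven't moved, and the arm is clear. Handing in.

```bash
python3 -c "
from bench import manip
print(manip.close_job())"
```

```text
the job is handed in; nothing more can be done
None
```

The tray is home against the back of the bay, the rinse key was then pressed to its stop and let go, and the job was handed in at about 23 s; the hand-in gave no verdict back.

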